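# Load the firebrick furnace into its hearth tray against the electrode

### The job

Push the crumbly white firebrick block up the ramp and over the lip into the steel hearth tray (slide it, never lift or pinch it) and on, gently, until its black crucible bears lightly on the tip of the sprung graphite electrode, which snaps if pressed hard. Leave it touching, then set the round lid gently over the crucible, centred, without losing the contact, let go of everything and leave the other things on the bench alone.

Things in the scene. Friction and masses are not known exactly. Their poses are not given: they have to be found in the camera images.
- hearth: Fixed steel hearth tray. Origin on the bench, on the tray's middle line; x axis = loading direction (towards the electrode), y across, z up. Flat bed 8 mm above the bench from x = -85 to 114 mm (end rim there). Side rims, 22 mm high, inner faces at y = +-62 mm along the bed; beside the ramp they flare out to +-88 mm and end at x = -180 mm.
- lip (a point): Middle of the top of the tray's front lip, at x = -87.5 mm in the tray's frame, 11 mm high (3 mm above the bed), 5 mm wide along x, with a straight drop to the bed. A ramp (8 degrees) rises to it from bench level at x = -165 mm. A fingertip pushing level here rubs the block down on to the ramp and may jam it; rising a little with the block (some 15 mm by the lip) keeps the push light.
- holder: Fixed brass clamp behind the end rim, 94 mm high, origin on the bench 150 mm in +x of the tray's origin, same axes. It holds the electrode: a level black graphite rod, 12 mm in diameter, over the middle line, 57 mm above the bench, pointing to -x. How far it sticks out differs each time and is not measured: its tip lies anywhere from x = 5 to 41 mm in the tray's frame.
- clamp_top (a point): Top of the clamp's red screw, 94 mm above the bench, 155 mm in +x of the tray's origin. The electrode in this clamp is sprung along its length and gives 1 mm for each 2 N, up to 10 mm. A few newtons make a good contact; above 9 N it snaps. Fingers must keep off rod and clamp.
- brick: Loose white firebrick block, 114 x 114 mm, 64 mm high, 0.4 to 0.7 kg, crumbles above 25 N of finger pressure; slides with a friction coefficient of 0.45 to 0.75. Origin: centre of its underside. x axis: towards the side with the notch. It starts on the bench before the ramp, notch roughly to the tray; it rests level in the tray only once its rear is past the lip.
- brick_crucible (a point): Centre of the mouth of the black graphite crucible fixed in the block's middle, 58 mm above the block's underside, 48 mm in outer diameter, in a round cavity 64 mm wide, open at the top. The notch (28 mm wide, cut from the top to 35 mm above the underside) lets the electrode in to meet the crucible's side, 24 mm from the block's centre.
- lid_center (a point): Centre, 18 mm above its underside, of the loose lid: a pale ceramic disc 88 mm in diameter and 12 mm thick with a black round knob on top, 26 mm in diameter, from 12 to 36 mm above the underside. 0.16 kg. z axis up. It goes on top of the block, 64 mm above the block's underside.
- jar: Amber jar with a black cap, 60 mm in diameter, 95 mm high, origin under its centre. Not part of the job; lid and jar may change places.
- spare_brick: Spare firebrick standing on the bench, 64 x 114 x 114 mm high, origin under its centre. Not part of the job.
- pliers: Locking pliers lying on the bench, about 190 mm long, origin under their middle. Not part of the job.
- meter: Yellow multimeter lying on the bench, 170 x 85 x 45 mm, origin under its centre. Not part of the job.
- driver: Red-handled screwdriver lying on the bench to the robot's right, about 200 mm long. Not part of the job.

How it is judged (in metres and radians):
On the way:
1. the crucible bears on the electrode tip (over 0.8 N) with the block flat on the tray's bed and the lid not yet on (contact force between brick and holder above 0.8 N and z of brick in the frame of hearth below 0.0093 m and x of brick in the frame of hearth above -0.027 m and angle between brick's own z axis and vertical below 0.02 rad and horizontal distance between lid_center and brick above 0.05 m), for 0.2 s.
At the end, for the whole second after the job is handed in: The block stands flat on the bed of the tray, wholly behind the lip (tilt under 0.02 rad), its crucible still pressed by the electrode (over 0.3 N), and the lid lies flat on the block within 10 mm of its centre, all released and at rest (contact force between brick and holder above 0.3 N and z of brick in the frame of hearth between 0.005 and 0.0093 m and x of brick in the frame of hearth above -0.027 m and angle between brick's own z axis and vertical below 0.02 rad and horizontal distance between lid_center and brick below 0.01 m and z of lid_center in the frame of brick between 0.079 and 0.086 m and angle between lid_center's own z axis and vertical below 0.06 rad and linear speed of brick below 0.01 m/s); the robot touches nothing.
It fails at once if the electrode is pressed by the block with more than 9 N (it snaps), or the robot knocks the electrode or its clamp (over 3 N) (contact force between brick and holder above 9 N or contact force between any of the fingers, the arm and holder above 3 N).
It fails at once if the fingers press the firebrick with more than 25 N (it crumbles) (contact force between the fingers and brick above 25 N).
It fails at once if the firebrick is lifted (underside centre over 30 mm above the bench) or tipped by more than 0.35 rad (height (world z) of brick above 0.03 m or angle between brick's own z axis and vertical above 0.35 rad).
It fails at once if the lid is pressed on the block with more than 45 N, or dropped or slammed on it (faster than 0.35 m/s within 15 mm of its seat) (contact force between lid and brick above 45 N or (horizontal distance between lid_center and brick below 0.05 m and z of lid_center in the frame of brick between 0.07 and 0.097 m and linear speed of lid above 0.35 m/s)).
It fails at once if a bystander (jar, spare brick, pliers, meter, screwdriver) is moved by more than 20 mm (distance of any of jar, spare_brick, pliers, meter, driver from where it was at the start of the episode above 0.02 m).
It also fails if it takes over 72 s, if anything falls off the work surface, if the arm or the gripper's body presses on something with over 40 N, if the wrist force passes 120 N, or if a joint passes its speed limit or range.

### The arm

A 6-joint arm with a two-finger parallel gripper is mounted at the origin on the work surface. World frame = base frame: x ahead of the robot, y to its left, z up, the work surface at z = 0. Lengths are in mm, angles in rad, forces in N, time in s.
With the tool pointing down it reaches from about 350 to 775 mm from the base axis. Payload 7.3 kg.
Tool frame: the origin (TCP) lies on the centre line of the jaws, within the pads' length; the fingertips stand 17 mm ahead of it and the grasp point (between the pads) lies 2 mm behind it; z points along the fingers, y is the line along which they close (so a half turn about z gives the same grasp; the last joint's range is limited). The gripper opens to 92 mm and grips with 3 to 60 N. Pads are 19 mm wide; open, the fingers measure 130 mm over their backs; the gripper's body (75 mm by 190 mm) begins 47 mm behind the grasp point.
Start: joints at [-1.389, 0.342, 1.524, -0, 1.275, -0.146], TCP at [169.052, -497.056, 243.741] pointing down, gripper open.
Joint ranges: [-2.53, 2.53], [-0.77, 2.02], [0.04, 2.7], [-1, 4.14], [0.28, 2.66], [-3.11, 3.11]. Speed limits (rad/s): [2.57, 2.57, 3.14, 3.14, 3.14, 3.14].

### API

Orientations are given as [roll, pitch, yaw] about the fixed x, y, z axes, in that order (R = Rz(yaw) Ry(pitch) Rx(roll)).
In Python, from plant import bot gives the robot as it stands. The module is installed in compiled form; this text tells all that it offers.
- The arm moves only by the shell command python3 -m pendant 'ROWS'. ROWS is JSON, a list of rows, each a list of 3 entries, a list of its own where there are three numbers: the shift along the world's x, y, z as a fraction of full scale, then the turn, a rotation vector about the world's x, y, z as a fraction of full scale, then the opening, from -1 (shut) to 1 (fully open), so that 0 is half open. In form: [[[tx, ty, tz], [rx, ry, rz], claw], ...]. A call has exactly 10 rows; each row shifts and turns the commanded pose from where the row before left it; what a row does not reach is not made up. Full scale, the value 1, is 30 mm for a shift and 0.12 rad for a turn. A row lasts 1/12 s, in which the tool goes at most 41.7 mm and 7.16 degrees, less where a joint would pass 70% of its speed; a pose out of reach is approached as far as the arm can. A call with a number of a shift or a turn outside -1 to 1 is refused whole. A call with a gripper value outside its range is refused whole. The fingers move at their own pace and stop on an object; the grip force is fixed at half the most. Time passes only in rows, so rows that do not move let the fingers close, or fill a call up. It gives the time, the measured TCP pose, the force, the opening and the grip force at its end, in the units of the state.
- bot.get_obs(): the state, without advancing time (a new reading comes with each control period).
- bot.capture(name): name is "scene" or "top" or "wrist"; returns the picture (384x512x3 uint8, blue, green, red); there is no depth.
- bot.camera_params(name): a dict with "fovy" (degrees; the focal length in pixels is half the picture's height over the tangent of half this angle, whatever the lens; pixels are square), "cx", "cy" (the principal point, pixels), "camera_from_world" (4x4, takes a point from world to camera coordinates). Camera axes: x right, y down, z forward; pixel columns grow to the right and rows downward; lengths in mm; the calibration is good to about 2 mm. The wrist camera is an equidistant fisheye: a pixel r from the principal point sees the ray r / f radians off the axis. A picture is of the moment at which its call begins: read the wrist's pose just before it. camera_params takes no time and is no camera call; for the wrist camera it gives the pose at the moment of the call.
- bot.close_job(): hands the job in; it is judged then, once.
The state is a dict: "time": time; "joint_positions": joint angles; "dq": joint speeds; "tau": joint torques, N m; "tool_pos": TCP position; "tcp_rot": TCP orientation; "contact_force": force on the tool from outside, world axes, zero at the start; "moment": the same for the moment, N m; "grip_width": finger opening in mm; "finger_force": force on a finger pad.
Only numpy, scipy, OpenCV 4.12 (cv2) and the standard library are available. Lean on these libraries where they do the work, as an engineer would, in place of code of your own. Each camera call takes 0.05 s, during which the arm holds its last target. There are 200 camera calls.

## Working session

There is one attempt and no reset: what is moved stays moved. The work goes in short steps, Python scripts to look and compute and a shell command to move; the robot and the scene stay as the last step left them, time stands still between calls to the robot, and variables do not carry over. Pictures are saved under pics/ and viewed, at most 10 in all, crops included, and the job is handed in when it is done.

```bash
mkdir -p pics
python3 - <<'E'
from plant import bot
import cv2,numpy as np
o=bot.get_obs();print(o)
for n in("scene","top"):
    im=bot.capture(n);cv2.imwrite(f"pics/{n}0.png",im);p=bot.camera_params(n);print(n,p)
E
```

```text
{'time': 0.0, 'joint_positions': array([-1.38902962e+00,  3.42720173e-01,  1.52501520e+00,  2.10000908e-05,
        1.27536685e+00, -1.45973709e-01]), 'dq': array([-0.00040556,  0.00028275, -0.00010316,  0.00094647,  0.00032741,
       -0.00012596]), 'tau': array([ 1.36656945e-03, -4.31238556e+01, -2.44219851e+01,  7.18616461e-02,
        5.59504679e-02, -1.07636924e-04]), 'tool_pos': array([ 168.97212856, -496.67352604,  243.04688669]), 'tcp_rot': array([-3.14010205e+00, -2.39444429e-04,  3.27734108e-01]), 'contact_force': array([ 0.27101645,  0.12622618, -0.1183408 ]), 'moment': array([0.05433552, 0.046561  , 0.00331971]), 'finger_force': 0.0, 'grip_width': 91.74193957242504}
scene {'fovy': 43.95243002371645, 'cx': 253.2331839169078, 'cy': 197.38833643281794, 'camera_from_world': array([[ 6.10939337e-01,  7.91605438e-01,  1.06750895e-02,
        -3.07974019e+02],
       [ 6.06141187e-01, -4.59044157e-01, -6.49516223e-01,
        -2.91270583e+02],
       [-5.09260236e-01,  4.03285622e-01, -7.60272793e-01,
         1.85913109e+03],
       [ 0.00000000e+00,  0.00000000e+00,  0.00000000e+00,
         1.00000000e+00]])}
top {'fovy': 54.235492908379065, 'cx': 258.21435315657607, 'cy': 193.43357364466223, 'camera_from_world': array([[ 1.47712175e-01, -9.89028543e-01, -1.91174685e-03,
        -6.99742391e+01],
       [-9.69406948e-01, -1.44397997e-01, -1.98492790e-01,
         5.45092254e+02],
       [ 1.96038982e-01,  3.11730623e-02, -9.80100483e-01,
         1.15009265e+03],
       [ 0.00000000e+00,  0.00000000e+00,  0.00000000e+00,
         1.00000000e+00]])}
```

View pics/top0.png

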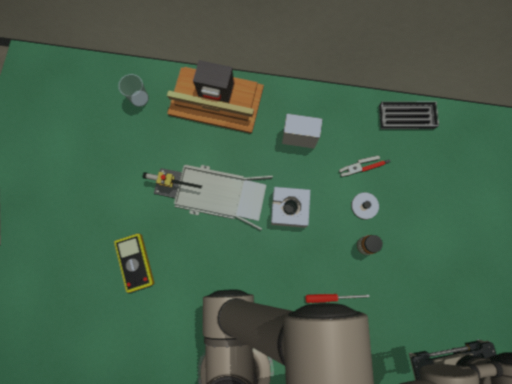

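View pics/scene0.png

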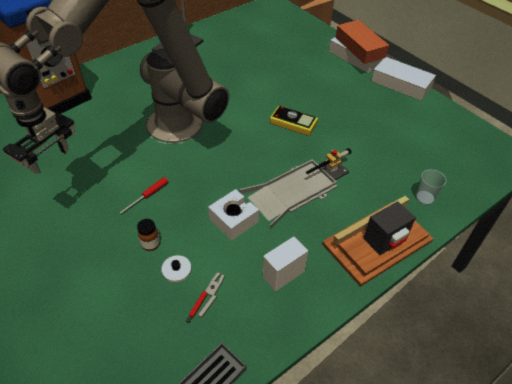

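The top view shows the electrode and clamp at about (165,183), the tray from (180,190) to (265,205), the brick at (291,206), the lid at (365,205) and the jar at (371,244). I'll enlarge that area.

```bash
cat > h.py <<'E'
import numpy as np,cv2
from plant import bot
def ray(n,uv,z,p=None):
    p=p or bot.camera_params(n);T=np.array(p["camera_from_world"]);f=192/np.tan(np.radians(p["fovy"])/2)
    d=np.array([uv[0]-p["cx"],uv[1]-p["cy"]])/f
    if n=="wrist":
        r=np.hypot(*d);s=np.sin(r)/r if r>1e-9 else 1;c=np.array([d[0]*s,d[1]*s,np.cos(r)])
    else: c=np.array([d[0],d[1],1])
    R=T[:3,:3];o=-R.T@T[:3,3];w=R.T@c
    return o+w*(z-o[2])/w[2]
E
python3 - <<'E'
import cv2
im=cv2.imread("pics/top0.png");cv2.imwrite("pics/topc.png",cv2.resize(im[150:275,135:390],None,fx=3.1,fy=3.1,interpolation=cv2.INTER_CUBIC))
E
```

```text
(no output)
```

View pics/topc.png

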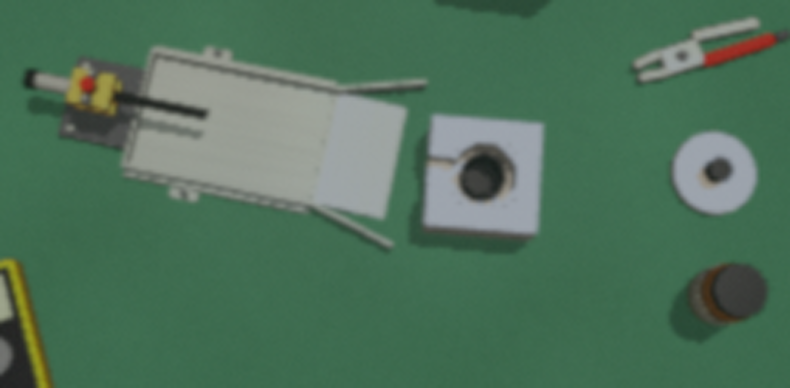

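Run:
```python
from h import *
g=lambda u,v,z:ray("top",(u/3.1+135,v/3.1+150),z)[:2].round(1)
P={}
for n,u,v,z in[("rampA",406,107,0),("rampB",385,218,0),("lipA",337,92,11),("lipB",315,208,11),("screw",88,84,94),("tip",207,115,57),("rodroot",120,97,57),("b1",430,115,64),("b2",544,123,64),("b3",538,235,64),("b4",423,230,64),("lid",714,173,12),("knob",718,169,36),("jar",740,292,95)]:
    P[n]=g(u,v,z);print(n,P[n])
lip=(P["lipA"]+P["lipB"])/2;d=P["screw"]-lip;print("dir",d,np.hypot(*d),np.degrees(np.arctan2(*d[::-1])))
r=(P["rampA"]+P["rampB"])/2;d2=P["screw"]-r;print(r,np.hypot(*d2),np.degrees(np.arctan2(*d2[::-1])))
c=sum(P[f"b{i}"] for i in(1,2,3,4))/4
e=(P["b1"]+P["b4"]-P["b2"]-P["b3"]);print("brick",c,np.degrees(np.arctan2(*e[::-1])))
# clean lid ellipse
im=bot.capture("top");hsv=cv2.cvtColor(im,cv2.COLOR_BGR2HSV)
m=((hsv[...,1]<60)&(hsv[...,2]>120)).astype(np.uint8);m[:, :335]=0
n,l,s,ct=cv2.connectedComponentsWithStats(m)
for i in range(1,n):
    if s[i,4]>300: print(s[i],ct[i],ray("top",ct[i],12))
```

```text
rampA [594.6  -8.4]
rampB [470.9  -3.7]
lipA [597.6  67.7]
lipB [469.1  71.2]
screw [549.4 311.7]
tip [542.8 193.9]
rodroot [548.3 286.9]
b1 [575.3 -35.1]
b2 [ 584.3 -152.4]
b3 [ 468.5 -160.3]
b4 [456.4 -44.7]
lid [ 568.9 -343.7]
knob [ 568.7 -341.3]
jar [ 438.1 -358. ]
dir [ 16.05 242.25] 242.78110511322745 86.20947266541673
[532.75  -6.05] 318.1859283500765 87.0004624817577
brick [521.125 -98.125] 95.17668340942093
[352 192  27  27 520] [365.04423077 205.15192308] [ 570.90792245 -342.63535272   12.        ]
[ 335  320   26   64 1583] [347.02842704 352.16045483] [ 107.16594564 -329.98895006   12.        ]
```

```bash
r='[[0.58,0.5,0],[0,0,0.5],0.5]'; python3 -m pendant '[[[0.58,0.5,0],[0,0,0.5],0.5],[[0.58,0.5,0],[0,0,0.5],0.5],[[0.58,0.5,0],[0,0,0.5],0.5],[[0.58,0.5,0],[0,0,0.5],0.5],[[0.58,0.5,0],[0,0,0.5],0.5],[[0.58,0.5,0],[0,0,0.5],0.5],[[0.58,0.5,0],[0,0,0.5],0.5],[[0.58,0.5,0],[0,0,0.5],0.5],[[0.58,0.5,0],[0,0,0.5],0.5],[[0.58,0.5,0],[0,0,0.5],0.5]]'
python3 -m pendant '[[[0.58,0.5,-0.2],[0,0,0.49],0.5],[[0.58,0.5,-0.2],[0,0,0.49],0.5],[[0.58,0.5,-0.2],[0,0,0.49],0.5],[[0.58,0.5,-0.2],[0,0,0.49],0.5],[[0.58,0.5,-0.2],[0,0,0.49],0.5],[[0.58,0.5,-0.2],[0,0,0.49],0.5],[[0.58,0.5,-0.2],[0,0,0.49],0.5],[[0.58,0.5,-0.2],[0,0,0.49],0.5],[[0.58,0.5,-0.2],[0,0,0.49],0.5],[[0.58,0.5,-0.2],[0,0,0.49],0.5]]'
```

```text
time: 0.98
tool_pos: [343.7, -346.1, 243.5]
tcp_rot: [-3.141, -0.0, 0.931]
contact_force: [-0.4, 0.1, 0.7]
grip_width: 69.1
finger_force: 0.0
time: 1.82
tool_pos: [517.7, -196.1, 183.1]
tcp_rot: [-3.141, -0.0, 1.519]
contact_force: [0.7, -0.6, 0.5]
grip_width: 69.0
finger_force: 0.0
```

Run:
```python
from h import *
import pickle
p=bot.camera_params("wrist");im=bot.capture("wrist");cv2.imwrite("pics/w1.png",im);pickle.dump(p,open("w1.pkl","wb"))
cv2.imwrite("pics/w1b.png",cv2.resize(im,None,fx=1.5,fy=1.5,interpolation=cv2.INTER_CUBIC))
```

```text
(no output)
```

View pics/w1b.png

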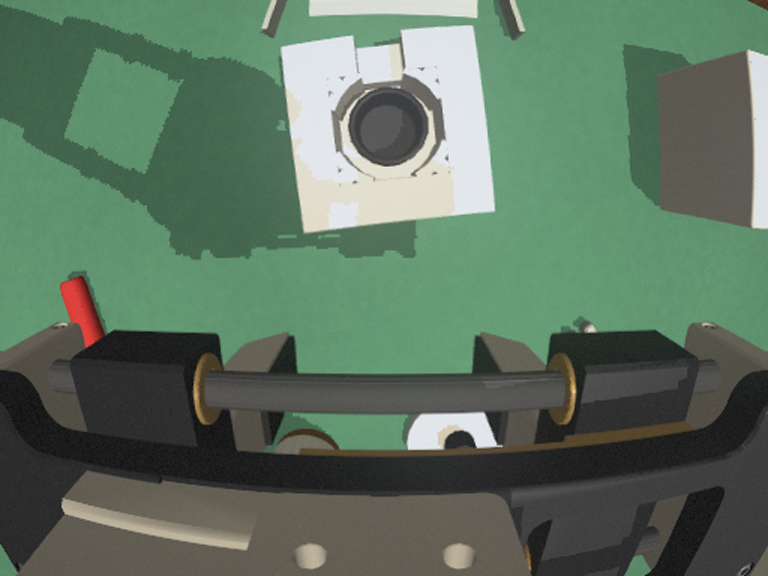

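The wrist view shows the brick top corners at (282,48), (473,27), (494,211) and (304,232), and the ramp's bench edge from (309,15) to (478,17), all in the 1.5x picture.

```bash
python3 - <<'E'
from h import *
import pickle
p=pickle.load(open("w1.pkl","rb"))
g=lambda u,v,z:ray("wrist",(u/1.5,v/1.5),z,p)[:2]
B=[g(*q,64) for q in((282,48),(473,27),(494,211),(304,232))]
for b in B:print(b.round(1))
c=sum(B)/4;e=B[0]+B[1]-B[2]-B[3];print("brick",c,np.degrees(np.arctan2(e[1],e[0])))
a,b=g(309,15,0),g(478,17,0);print(a,b,(a+b)/2,np.degrees(np.arctan2(*(b-a)[::-1]))+90)
print("crucible",g(387,126,58),"lid knob",g(459,440,36))
E
python3 -m pendant '[[[0,-0.2,-0.67],[0,0,0],0.5],[[0,0,-0.67],[0,0,0],0.5],[[0,0,-0.67],[0,0,0],0.5],[[0,0,-0.67],[0,0,0],0.5],[[0,0,-0.67],[0,0,0],0.5],[[0,0,-0.67],[0,0,0],0.5],[[0,0,-0.67],[0,0,0],0.5],[[0,0,0],[0,0,0],0.5],[[0,0,0],[0,0,0],0.5],[[0,0,0],[0,0,0],0.5]]'
```

```text
[465.5 -44.8]
[579.  -37.6]
[ 586.  -150.5]
[ 472.4 -157.6]
brick [525.70887848 -97.61603679] 93.51737222266031
[ 4.72767363e+02 -6.57791657e-03] [597.52354194  -7.02163794] [535.14545237  -3.51410793] 86.78163821925446
crucible [524.88050145 -97.58963448] lid knob [ 569.44343104 -325.87699047]
time: 2.7
tool_pos: [517.5, -203.4, 43.9]
tcp_rot: [3.14, 0.001, 1.516]
contact_force: [-0.3, -0.4, 0.3]
grip_width: 68.9
finger_force: 0.0
```

```bash
python3 -m pendant '[[[0.04,0.25,0],[0,0,0],0.5],[[0.04,0.25,0],[0,0,0],0.5],[[0.04,0.25,0],[0,0,0],0.5],[[0.04,0.15,0],[0,0,0],0.5],[[0.01,0.13,0],[0,0,0],0.5],[[0.01,0.13,0],[0,0,0],0.5],[[0.01,0.13,0],[0,0,0],0.5],[[0.01,0.13,0],[0,0,0],0.5],[[0.01,0.13,0],[0,0,0],0.5],[[0.01,0.13,0],[0,0,0],0.5]]'
python3 -m pendant '[[[0.01,0.13,0],[0,0,0],0.5],[[0.01,0.13,0],[0,0,0],0.5],[[0.01,0.13,0],[0,0,0],0.5],[[0.01,0.13,0],[0,0,0],0.5],[[0.01,0.13,0],[0,0,0],0.5],[[0.01,0.13,0],[0,0,0],0.5],[[0.01,0.13,0],[0,0,0],0.5],[[0.01,0.13,0],[0,0,0],0.5],[[0.01,0.13,0],[0,0,0],0.5],[[0.01,0.13,0],[0,0,0],0.5]]'
```

```text
time: 3.53
tool_pos: [523.5, -152.6, 43.1]
tcp_rot: [-3.141, 0.0, 1.516]
contact_force: [-2.0, -3.5, 1.9]
grip_width: 68.8
finger_force: 1.9
time: 4.37
tool_pos: [526.6, -113.3, 43.0]
tcp_rot: [3.142, 0.0, 1.516]
contact_force: [-0.2, -5.3, 1.1]
grip_width: 68.7
finger_force: 2.4
```

Run:
```python
from h import *
import pickle
p=bot.camera_params("wrist");im=bot.capture("wrist");pickle.dump(p,open("w2.pkl","wb"))
cv2.imwrite("pics/w2b.png",cv2.resize(im,None,fx=1.5,fy=1.5,interpolation=cv2.INTER_CUBIC))
```

```text
(no output)
```

View pics/w2b.png

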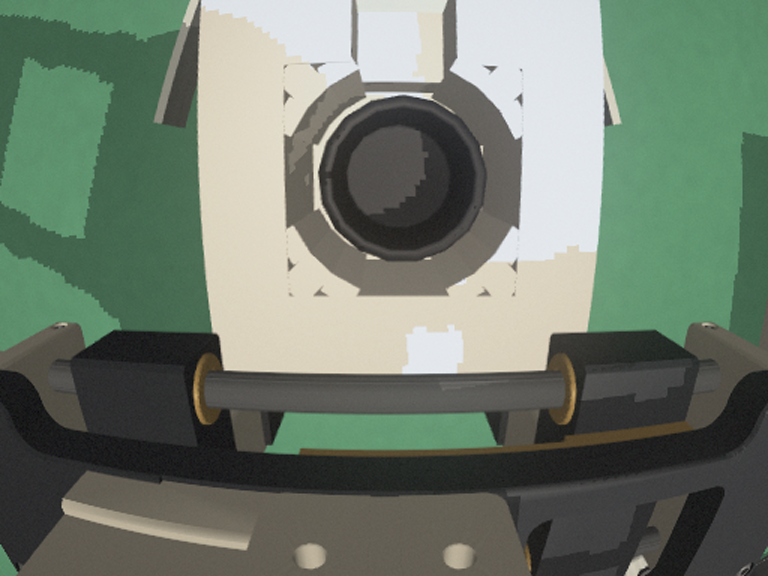

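The brick is now square to the fingers, with the crucible mouth at (402,178) and the flared rim ends at (170,125) and (613,123).

Run:
```python
from h import *
import pickle
p=pickle.load(open("w2.pkl","rb"))
g=lambda u,v,z:ray("wrist",(u/1.5,v/1.5),z,p)[:2]
print("cruc",g(402,178,58),"sides",g(199,180,64),g(604,180,64))
print("rims",g(185,125,22),g(607,124,22))
```

```text
cruc [535.83163182 -45.66352712] sides [478.33090357 -41.19745085] [594.93241741 -46.76759341]
rims [455.70703671 -17.63901252] [619.3094965  -25.00311546]
```

```bash
python3 -m pendant '[[[0,0.17,0.02],[0,0,0],0.5],[[0,0.17,0.02],[0,0,0],0.5],[[0,0.17,0.02],[0,0,0],0.5],[[0,0.17,0.02],[0,0,0],0.5],[[0,0.17,0.02],[0,0,0],0.5],[[0,0.17,0.02],[0,0,0],0.5],[[0,0.17,0.02],[0,0,0],0.5],[[0,0.17,0.02],[0,0,0],0.5],[[0,0.17,0.02],[0,0,0],0.5],[[0,0.17,0.02],[0,0,0],0.5]]'
python3 - <<'E'
from h import *
import pickle
p=bot.camera_params("wrist");im=bot.capture("wrist");pickle.dump(p,open("w3.pkl","wb"));cv2.imwrite("pics/w3.png",im)
cv2.imwrite("pics/w3b.png",cv2.resize(im,None,fx=1.5,fy=1.5,interpolation=cv2.INTER_CUBIC))
im=bot.capture("top");cv2.imwrite("pics/t3.png",im);cv2.imwrite("pics/t3c.png",cv2.resize(im[150:250,140:340],None,fx=4,fy=4,interpolation=cv2.INTER_CUBIC))
E
```

```text
time: 5.25
tool_pos: [526.6, -62.1, 49.1]
tcp_rot: [-3.142, -0.0, 1.516]
contact_force: [0.8, -4.5, -1.4]
grip_width: 68.8
finger_force: 2.0
```

View pics/t3c.png

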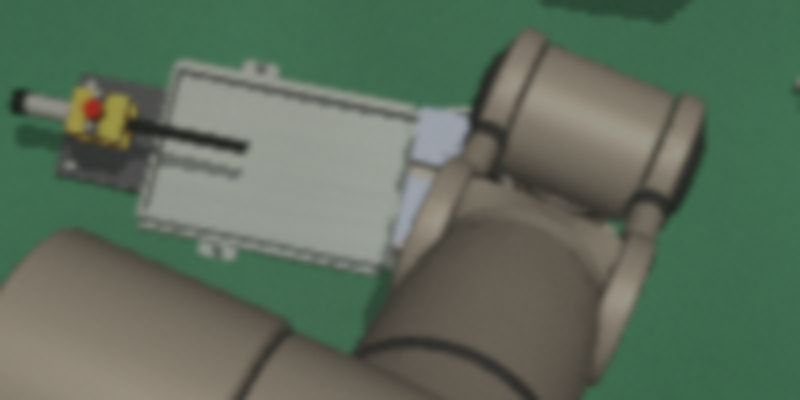

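The top view shows the notch at about (410,170) in the 4x crop, the rod tip at (246,148) and the rod root at (135,125). The brick seems to be to the +x side, so I'll put numbers on it.

Run:
```python
from h import *
g=lambda u,v,z:ray("top",(u/4+140,v/4+150),z)[:2]
t,r=g(246,148,57),g(135,125,57);n=g(410,169,68)
s=g(94,108,94)
u=(t-r)/np.hypot(*(t-r))
print("tip,root,screw,notch",t,r,s,n,"axis from rod",np.degrees(np.arctan2(-u[1],-u[0])))
for a in(86,86.5,87,87.5):
    d=np.array([np.cos(np.radians(a)),np.sin(np.radians(a))]);w=n-s;print(a,"lateral right of axis via screw",w[0]*d[1]-w[1]*d[0], "via tip",(n-t)[0]*d[1]-(n-t)[1]*d[0])
# rims: upper rim inner, lower rim inner top edges at two places
for q in((185,72),(410,118),(150,213),(375,265)):print("rim",q,g(*q,22))
```

```text
tip,root,screw,notch [542.96768753 194.80427488] [548.48291289 286.83791823] [549.80784654 311.43053518] [543.20259154  60.75486573] axis from rod 86.5705836335247
86 lateral right of axis via screw 10.897085823002891 via tip 9.585145892005006
86.5 lateral right of axis via screw 8.710448648396955 via tip 8.417986527387194
87 lateral right of axis via screw 6.523148139402567 via tip 7.250186100503765
87.5 lateral right of axis via screw 4.335350867421914 via tip 6.081833543878513
rim (185, 72) [606.41316218 263.46430652]
rim (410, 118) [595.04485236  70.9412894 ]
rim (150, 213) [484.3447434  269.69622453]
rim (375, 265) [469.10304634  79.95683069]
```

View pics/w3b.png

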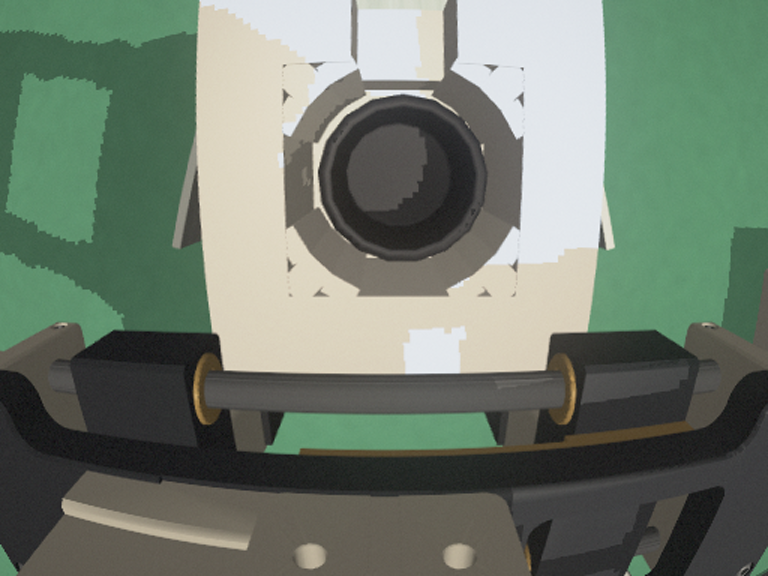

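The wrist view shows the crucible mouth at (402,177), the rim ends at (172..195,248) on the left and (598..614,248) on the right, and the brick still square to the fingers.

Run:
```python
from h import *
import pickle
p=pickle.load(open("w3.pkl","rb"))
g=lambda u,v,z:ray("wrist",(u/1.5,v/1.5),z,p)[:2]
print("cruc",g(402,177,61),"sides",g(198,180,68),g(605,180,68))
print("rims",g(173,247,22),g(614,248,22), "mid",(g(173,247,22)+g(614,248,22))/2)
```

```text
cruc [535.89362255   5.83161914] sides [477.03278245  10.12025797] [596.30372155   4.43870292]
rims [442.12456013 -14.50443495] [625.87182533 -24.71235371] mid [533.99819273 -19.60839433]
```

```bash
python3 -m pendant '[[[0.01,0.17,0.02],[0,0,0],0.5],[[0.01,0.17,0.02],[0,0,0],0.5],[[0.01,0.17,0.02],[0,0,0],0.5],[[0.01,0.17,0.02],[0,0,0],0.5],[[0.01,0.17,0.02],[0,0,0],0.5],[[0.01,0.17,0.02],[0,0,0],0.5],[[0.01,0.17,0.02],[0,0,0],0.5],[[0.01,0.17,0.02],[0,0,0],0.5],[[0.01,0.17,0.02],[0,0,0],0.5],[[0.01,0.17,0.02],[0,0,0],0.5]]'
```

```text
time: 6.18
tool_pos: [530.0, -11.4, 55.5]
tcp_rot: [3.141, 0.0, 1.516]
contact_force: [-1.3, -4.7, 3.2]
grip_width: 68.8
finger_force: 3.0
```

```bash
python3 -m pendant '[[[0.01,0.17,0.02],[0,0,0],0.5],[[0.01,0.17,0.02],[0,0,0],0.5],[[0.01,0.17,0.02],[0,0,0],0.5],[[0.01,0.13,0.02],[0,0,0],0.5],[[0.01,0.13,0.02],[0,0,0],0.5],[[0.01,0.13,0.02],[0,0,0],0.5],[[0.01,0.13,0.02],[0,0,0],0.5],[[0.01,0.13,0.02],[0,0,0],0.5],[[0.01,0.13,0.02],[0,0,0],0.5],[[0.01,0.13,0.02],[0,0,0],0.5]]'
python3 - <<'E'
from h import *
import pickle
p=bot.camera_params("wrist");im=bot.capture("wrist");pickle.dump(p,open("w4.pkl","wb"))
a=cv2.resize(im,None,fx=1,fy=1)
im=bot.capture("scene");cv2.imwrite("pics/s4.png",im)
b=cv2.resize(im[110:260,190:390],None,fx=2.0,fy=2.0,interpolation=cv2.INTER_CUBIC)
c=np.zeros((384,800,3),np.uint8);c[:,:400]=a[:,40:440];c[:300,400:]=b;cv2.imwrite("pics/c4.png",c)
E
```

```text
time: 7.02
tool_pos: [532.3, 31.5, 60.7]
tcp_rot: [-3.141, -0.0, 1.516]
contact_force: [-0.5, -3.8, -1.9]
grip_width: 69.0
finger_force: 1.3
```

View pics/c4.png

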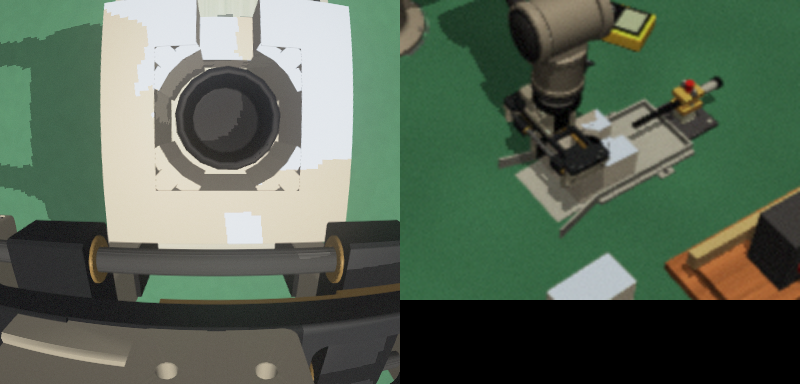

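The wrist view (left) shows the brick square with the crucible centred at (227,118). The scene view (right) shows the brick inside the tray rims and the rod pointing into the notch.

```bash
python3 -m pendant '[[[0.01,0.11,0],[0,0,0],0.5],[[0.005,0.11,0],[0,0,0],0.5],[[0.005,0.11,0],[0,0,0],0.5],[[0.005,0.11,0],[0,0,0],0.5],[[0.005,0.11,0],[0,0,0],0.5],[[0.005,0.11,0],[0,0,0],0.5],[[0.005,0.11,0],[0,0,0],0.5],[[0.005,0.11,0],[0,0,0],0.5],[[0.005,0.11,0],[0,0,0],0.5],[[0.005,0.11,0],[0,0,0],0.5]]'
python3 - <<'E'
from h import *
import pickle
p=bot.camera_params("wrist");im=bot.capture("wrist");pickle.dump(p,open("w5.pkl","wb"))
cv2.imwrite("pics/w5.png",cv2.resize(im[:260,60:440],None,fx=2,fy=2,interpolation=cv2.INTER_CUBIC))
E
```

```text
time: 7.95
tool_pos: [534.3, 64.3, 61.0]
tcp_rot: [3.142, 0.0, 1.516]
contact_force: [0.3, -3.7, -1.8]
grip_width: 69.0
finger_force: 1.3
```

View pics/w5.png

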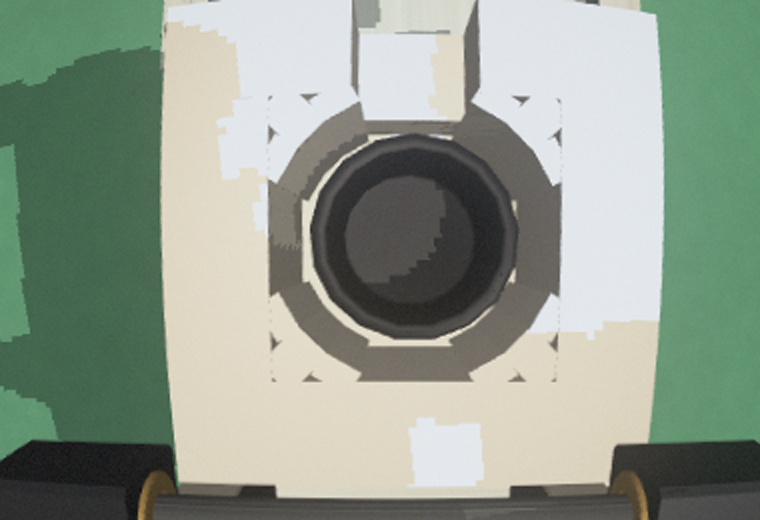

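The wrist view shows the notch centred at about column 415, the crucible at (413,237), and no rod in view yet. I'll advance further and then measure the rod tip in the notch by its dark pixels.

```bash
python3 -m pendant '[[[0.005,0.1,0],[0,0,0],0.5],[[0.005,0.1,0],[0,0,0],0.5],[[0.005,0.1,0],[0,0,0],0.5],[[0.005,0.1,0],[0,0,0],0.5],[[0.005,0.1,0],[0,0,0],0.5],[[0.005,0.1,0],[0,0,0],0.5],[[0.005,0.1,0],[0,0,0],0.5],[[0.005,0.07,0],[0,0,0],0.5],[[0,0,0],[0,0,0],0.5],[[0,0,0],[0,0,0],0.5]]'
cat > rod.py <<'E'
from h import *
p=bot.camera_params("wrist");im=bot.capture("wrist");cv2.imwrite("pics/rod_last.png",im)
g=cv2.cvtColor(im,cv2.COLOR_BGR2GRAY)
print("dark runs per row (cols 225-310):")
for r in range(0,80,4):
    c=np.where(g[r,225:310]<70)[0]+225
    print(r,(c.min(),c.max(),len(c)) if len(c) else "-",end="; ")
E
python3 rod.py
```

```text
time: 8.83
tool_pos: [535.6, 87.6, 61.1]
tcp_rot: [3.141, -0.001, 1.516]
contact_force: [0.4, -0.7, 0.9]
grip_width: 69.0
finger_force: 0.0
dark runs per row (cols 225-310):
0 (np.int64(253), np.int64(275), 16); 4 (np.int64(252), np.int64(274), 17); 8 (np.int64(252), np.int64(274), 15); 12 (np.int64(252), np.int64(274), 16); 16 (np.int64(253), np.int64(274), 12); 20 (np.int64(252), np.int64(274), 12); 24 (np.int64(252), np.int64(275), 16); 28 (np.int64(252), np.int64(275), 14); 32 (np.int64(252), np.int64(275), 15); 36 (np.int64(252), np.int64(274), 23); 40 (np.int64(263), np.int64(264), 2); 44 -; 48 -; 52 -; 56 -; 60 -; 64 -; 68 -; 72 (np.int64(247), np.int64(286), 18); 76 (np.int64(241), np.int64(292), 28);
```

Run:
```python
from h import *
im=cv2.imread("pics/rod_last.png");g=cv2.cvtColor(im,cv2.COLOR_BGR2GRAY)
print(g[34:44,263],g[60:82,267])
# crucible dark blob extents
for r in(38,40):print("tip",ray("wrist",(263.5,r),63))
for r in(66,68,70):print("cruc front",ray("wrist",(267,r),66))
m=(g<80).astype(np.uint8)
col=np.where(g[60:190,267]<110)[0]+60;print(col.min(),col.max())
```

```text
[ 81  65  63  64  63  61  62 217 219 225] [101 116 114 114 115 117 187 184  77  62  69  78  86  86  73  56  50  51
  50  46  49  45]
tip [545.35344798 194.06355432  63.        ]
tip [545.29583279 193.05336044  63.        ]
cruc front [546.05674335 179.61775358  66.        ]
cruc front [546.00378844 178.6691639   66.        ]
cruc front [545.9511056  177.72271267  66.        ]
60 169
```

```bash
python3 -m pendant '[[[0,0.05,0],[0,0,0],0.5],[[0,0.05,0],[0,0,0],0.5],[[0,0.05,0],[0,0,0],0.5],[[0,0.05,0],[0,0,0],0.5],[[0,0.05,0],[0,0,0],0.5],[[0.01,0.05,0],[0,0,0],0.5],[[0.01,0.04,0],[0,0,0],0.5],[[0,0,0],[0,0,0],0.5],[[0,0,0],[0,0,0],0.5],[[0,0,0],[0,0,0],0.5]]'
python3 - <<'E'
from h import *
im=bot.capture("wrist");g=cv2.cvtColor(im,cv2.COLOR_BGR2GRAY);cv2.imwrite("pics/rod2.png",im)
print(g[34:84,263])
E
```

```text
time: 9.72
tool_pos: [536.1, 97.5, 61.1]
tcp_rot: [3.141, -0.0, 1.516]
contact_force: [-0.4, -2.3, 2.4]
grip_width: 68.8
finger_force: 1.2
[ 75  77  78  77  76  76  77  76  75  74  76  76  76  75  74  73  76  73
  74  75  66  55  54  52  54  80 123 114 114 112 114 112 171 224 141  60
  63  67  77  86  86  69  50  46  46  45  45  46  48  45]
```

```bash
python3 -m pendant '[[[0,0.03,0],[0,0,0],0.5],[[0,0.03,0],[0,0,0],0.5],[[0,0.03,0],[0,0,0],0.5],[[0,0.02,0],[0,0,0],0.5],[[0,0,0],[0,0,0],0.5],[[0,0,0],[0,0,0],0.5],[[0,0,0],[0,0,0],0.5],[[0,0,0],[0,0,0],0.5],[[0,0,0],[0,0,0],0.5],[[0,0,0],[0,0,0],0.5]]'
```

```text
time: 10.6
tool_pos: [536.2, 100.6, 61.1]
tcp_rot: [3.141, -0.0, 1.516]
contact_force: [0.5, -2.6, 1.5]
grip_width: 68.9
finger_force: 1.6
```

```bash
python3 -m pendant '[[[0,0.02,0],[0,0,0],0.5],[[0,0.02,0],[0,0,0],0.5],[[0,0,0],[0,0,0],0.5],[[0,0,0],[0,0,0],0.5],[[0,0,0],[0,0,0],0.5],[[0,0,0],[0,0,0],0.5],[[0,0,0],[0,0,0],0.5],[[0,0,0],[0,0,0],0.5],[[0,0,0],[0,0,0],0.5],[[0,0,0],[0,0,0],0.5]]'
python3 - <<'E'
from h import *
im=bot.capture("wrist");g=cv2.cvtColor(im,cv2.COLOR_BGR2GRAY);cv2.imwrite("pics/rod3.png",im)
print(g[50:84,263])
E
```

```text
time: 11.43
tool_pos: [536.1, 101.8, 61.0]
tcp_rot: [3.141, -0.0, 1.516]
contact_force: [0.4, -3.5, 1.2]
grip_width: 69.0
finger_force: 1.8
[ 73  73  72  73  73  74  74  72  73  73  74  74  69  62  52  47  48  77
 129  56  64  67  74  87  82  71  52  48  47  45  43  41  46  46]
```

```bash
python3 -m pendant '[[[0,0.02,0],[0,0,0],0.5],[[0,0.02,0],[0,0,0],0.5],[[0,0,0],[0,0,0],0.5],[[0,0,0],[0,0,0],0.5],[[0,0,0],[0,0,0],0.5],[[0,0,0],[0,0,0],0.5],[[0,0,0],[0,0,0],0.5],[[0,0,0],[0,0,0],0.5],[[0,0,0],[0,0,0],0.5],[[0,0,0],[0,0,0],0.5]]'
python3 - <<'E'
from h import *
im=bot.capture("wrist");g=cv2.cvtColor(im,cv2.COLOR_BGR2GRAY)
print(g[60:76,263],bot.get_obs()["contact_force"])
E
```

```text
time: 12.32
tool_pos: [536.1, 103.0, 61.0]
tcp_rot: [3.142, -0.0, 1.516]
contact_force: [0.3, -3.7, 1.6]
grip_width: 68.8
finger_force: 1.5
[72 72 72 74 69 66 54 52 50 58 60 69 76 87 83 70] [ 0.73297964 -2.30503837  1.76803815]
```

```bash
python3 -m pendant '[[[0,0.02,0],[0,0,0],0.5],[[0,0.02,0],[0,0,0],0.5],[[0,0,0],[0,0,0],0.5],[[0,0,0],[0,0,0],0.5],[[0,0,0],[0,0,0],0.5],[[0,0,0],[0,0,0],0.5],[[0,0,0],[0,0,0],0.5],[[0,0,0],[0,0,0],0.5],[[0,0,0],[0,0,0],0.5],[[0,0,0],[0,0,0],0.5]]'
python3 - <<'E'
from h import *
f=[]
for i in range(5):
    im=bot.capture("wrist");f.append(bot.get_obs()["contact_force"])
g=cv2.cvtColor(im,cv2.COLOR_BGR2GRAY)
print(g[60:76,263],np.mean(f,0))
E
```

```text
time: 13.2
tool_pos: [536.1, 104.1, 61.0]
tcp_rot: [3.142, 0.0, 1.516]
contact_force: [0.7, -3.8, 2.2]
grip_width: 68.9
finger_force: 2.2
[71 72 72 71 71 74 70 61 50 58 64 69 77 85 84 70] [-0.50269212 -4.53369465  2.25344407]
```

```bash
python3 -m pendant '[[[0,0.02,0],[0,0,0],0.5],[[0,0.01,0],[0,0,0],0.5],[[0,0,0],[0,0,0],0.5],[[0,0,0],[0,0,0],0.5],[[0,0,0],[0,0,0],0.5],[[0,0,0],[0,0,0],0.5],[[0,0,0],[0,0,0],0.5],[[0,0,0],[0,0,0],0.5],[[0,0,0],[0,0,0],0.5],[[0,0,0],[0,0,0],0.5]]'
python3 - <<'E'
from h import *
f=[]
for i in range(5):
    im=bot.capture("wrist");f.append(bot.get_obs()["contact_force"])
g=cv2.cvtColor(im,cv2.COLOR_BGR2GRAY)
print(g[60:76,263],np.mean(f,0))
E
```

```text
time: 14.28
tool_pos: [536.1, 105.0, 61.0]
tcp_rot: [3.142, 0.0, 1.516]
contact_force: [0.1, -4.6, 2.9]
grip_width: 69.0
finger_force: 2.5
[71 69 70 72 71 72 73 68 55 62 62 69 78 87 84 69] [-0.3173166  -4.91670028  2.36985675]
```

```bash
python3 -m pendant '[[[0,0.02,0],[0,0,0],0.5],[[0,0,0],[0,0,0],0.5],[[0,0,0],[0,0,0],0.5],[[0,0,0],[0,0,0],0.5],[[0,0,0],[0,0,0],0.5],[[0,0,0],[0,0,0],0.5],[[0,0,0],[0,0,0],0.5],[[0,0,0],[0,0,0],0.5],[[0,0,0],[0,0,0],0.5],[[0,0,0],[0,0,0],0.5]]'
python3 - <<'E'
from h import *
f=[]
for i in range(5):
    im=bot.capture("wrist");f.append(bot.get_obs()["contact_force"])
g=cv2.cvtColor(im,cv2.COLOR_BGR2GRAY)
print(g[60:76,263],np.mean(f,0))
E
```

```text
time: 15.37
tool_pos: [536.1, 105.5, 61.0]
tcp_rot: [3.142, 0.0, 1.516]
contact_force: [-0.4, -6.4, 1.3]
grip_width: 69.0
finger_force: 2.8
[70 75 72 70 71 70 71 69 57 57 60 69 77 88 85 67] [-0.05195606 -5.82108147  1.78813249]
```

```bash
python3 -m pendant '[[[0,-0.01,0],[0,0,0],0.5],[[0,-0.01,0],[0,0,0],0.5],[[0,-0.01,0],[0,0,0],0.5],[[0,-0.02,0],[0,0,0],0.5],[[0,-0.02,0],[0,0,0],0.5],[[0,-0.03,0],[0,0,0],0.5],[[0,-0.1,0],[0,0,0],0.5],[[0,-0.2,0],[0,0,0],0.5],[[0,-0.3,0],[0,0,0],0.5],[[0,-0.3,0],[0,0,0],0.5]]'
python3 -m pendant '[[[0,-0.4,0],[0,0,0],0.5],[[0,-0.4,0.3],[0,0,0],0.5],[[0,0,0.8],[0,0,0],0.5],[[0,0,0.8],[0,0,0],0.5],[[0,0,0.8],[0,0,0],0.5],[[0,0,0.8],[0,0,0],0.5],[[0,0,0.8],[0,0,0],0.5],[[0,0,0.8],[0,0,0],0.5],[[0,0,0],[0,0,0],0.5],[[0,0,0],[0,0,0],0.5]]'
python3 - <<'E'
from h import *
import pickle
p=bot.camera_params("wrist");im=bot.capture("wrist");pickle.dump(p,open("w6.pkl","wb"));cv2.imwrite("pics/w6.png",im)
g=cv2.cvtColor(im,cv2.COLOR_BGR2GRAY)
m=(g<90).astype(np.uint8);m[200:]=0
n,l,s,c=cv2.connectedComponentsWithStats(m)
for i in range(1,n):
    if s[i,4]>150:print(s[i],c[i])
# bright brick
hsv=cv2.cvtColor(im,cv2.COLOR_BGR2HSV);k=((hsv[...,1]<70)&(hsv[...,2]>185)).astype(np.uint8);k[220:]=0
n,l,s,c=cv2.connectedComponentsWithStats(k)
for i in range(1,n):
    if s[i,4]>800:print("bright",s[i],c[i])
E
```

```text
time: 16.45
tool_pos: [536.1, 74.8, 61.0]
tcp_rot: [3.141, 0.0, 1.516]
contact_force: [-0.9, 0.3, -0.4]
grip_width: 68.9
finger_force: 0.0
time: 17.28
tool_pos: [536.7, 50.6, 216.0]
tcp_rot: [3.138, 0.0, 1.515]
contact_force: [0.6, 0.0, -0.6]
grip_width: 69.2
finger_force: 0.0
[ 14   0  24  18 204] [23.79901961  5.51960784]
[ 233    0   48   90 2207] [256.28590847  55.18305392]
[ 425    0   12  156 1212] [431.50412541  75.50247525]
[ 455    0   13  146 1214] [461.76771005  72.77924217]
[ 469    0   22  163 2532] [480.93720379  77.14612954]
[ 498    8   14   91 1018] [505.73772102  50.71021611]
[ 83  49  62  35 513] [113.85185185  62.95711501]
[   0   55  111   95 3614] [ 41.00636414 110.2739347 ]
bright [  195     0   132   220 19114] [260.28084127 108.92147117]
```

Run:
```python
from h import *
import pickle
p=pickle.load(open("w6.pkl","rb"));im=cv2.imread("pics/w6.png");g=cv2.cvtColor(im,cv2.COLOR_BGR2GRAY)
m=(g<90).astype(np.uint8);m[200:]=0;m[:45]=0
c=np.argwhere(m[:,225:290]);pts=(c[:,::-1]+[225,0]).astype(np.float32)
h=cv2.convexHull(pts)[:,0];h=h[h[:,1]>58]
A=np.c_[2*h,np.ones(len(h))];x=np.linalg.lstsq(A,(h**2).sum(1),rcond=None)[0];print("circle",x[:2],np.sqrt(x[2]+x[0]**2+x[1]**2))
print("crucible",ray("wrist",x[:2],66,p))
for r in(5,20,35):
    q=np.where(g[r,225:290]<90)[0]+225;print(r,q.min(),q.max(),ray("wrist",((q.min()+q.max())/2,r),60,p))
for r in(60,110,160):
    q=np.where(im[r,150:380,2]>170)[0]+150;print(r,ray("wrist",(q.min(),r),72,p),ray("wrist",(q.max(),r),72,p))
```

```text
circle [256.43304615  65.19773593] 23.544167927701626
crucible [544.80575415 170.70913689  66.        ]
5 251 260 [547.61284526 237.17255882  60.        ]
20 251 261 [547.16480405 220.10177375  60.        ]
35 251 261 [546.24628793 203.63325028  60.        ]
60 [488.23179114 179.65323963  72.        ] [603.21091176 173.45102126  72.        ]
110 [485.35730563 130.3519924   72.        ] [600.58244174 124.01330613  72.        ]
160 [488.40472464  81.06061326  72.        ] [595.08624748  75.12290557  72.        ]
```

The crucible centre is at about (545,171), and the brick held its place after release. Next is the lid.

```bash
python3 -m pendant '[[[-0.04,-0.93,0],[0,0,-0.39],0.1],[[-0.04,-0.93,0],[0,0,-0.39],0.1],[[-0.04,-0.93,0],[0,0,-0.39],0.1],[[-0.04,-0.93,0],[0,0,-0.39],0.1],[[-0.04,-0.93,0],[0,0,-0.39],0.1],[[-0.04,-0.93,0],[0,0,-0.39],0.1],[[-0.04,-0.93,0],[0,0,-0.39],0.1],[[-0.04,-0.93,0],[0,0,-0.39],0.1],[[-0.04,-0.93,0],[0,0,-0.39],0.1],[[-0.04,-0.93,0],[0,0,-0.39],0.1]]'
python3 -m pendant '[[[-0.04,-0.93,0],[0,0,-0.39],0.1],[[-0.04,-0.93,0],[0,0,-0.39],0.1],[[-0.04,-0.93,0],[0,0,-0.39],0.1],[[-0.04,-0.93,0],[0,0,-0.39],0.1],[[-0.04,-0.93,0],[0,0,-0.39],0.1],[[-0.04,-0.93,0],[0,0,-0.39],0.1],[[0,0,0],[0,0,0],0.1],[[0,0,0],[0,0,0],0.1],[[0,0,0],[0,0,0],0.1],[[0,0,0],[0,0,0],0.1]]'
python3 - <<'E'
from h import *
import pickle
p=bot.camera_params("wrist");im=bot.capture("wrist");pickle.dump(p,open("w7.pkl","wb"));cv2.imwrite("pics/w7.png",im)
g=cv2.cvtColor(im,cv2.COLOR_BGR2GRAY);hsv=cv2.cvtColor(im,cv2.COLOR_BGR2HSV)
k=((hsv[...,1]<70)&(hsv[...,2]>150)).astype(np.uint8)
n,l,s,c=cv2.connectedComponentsWithStats(k)
for i in range(1,n):
    if s[i,4]>400:
        y,x=np.where(l==i);h=cv2.convexHull(np.c_[x,y].astype(np.int32))
        (a,b),r=cv2.minEnclosingCircle(h);M=cv2.moments(h);q=(M["m10"]/M["m00"],M["m01"]/M["m00"]);print(s[i],q,r,ray("wrist",q,12,p))
E
```

```text
time: 18.17
tool_pos: [522.9, -228.8, 212.6]
tcp_rot: [-3.139, -0.0, 1.045]
contact_force: [0.7, -0.3, -0.3]
grip_width: 50.6
finger_force: 0.0
time: 19.0
tool_pos: [516.8, -393.6, 213.4]
tcp_rot: [-3.14, -0.0, 0.768]
contact_force: [0.2, 0.2, -0.4]
grip_width: 50.4
finger_force: 0.0
[ 256    0  123   38 1480] (316.9421560035057, 16.435728892784105) 62.26766586303711 [ 705.19384015 -310.55019479   12.        ]
[ 220   74   78   77 4246] (258.19618036752223, 112.16264125058666) 39.062400817871094 [ 572.36404561 -343.3123381    12.        ]
[ 226  260  120   14 1281] (286.2484380742374, 266.48254318265344) 59.50850296020508 [ 458.21985972 -505.21519792   12.        ]
[  41  332  126   35 1393] (103.9202922254934, 350.0618253189401) 63.83778381347656 [ 108.878641   -413.57000937   12.        ]
```

```bash
python3 -m pendant '[[[0.31,0.28,-0.6],[0,0,0],0.1],[[0.31,0.28,-0.6],[0,0,0],0.1],[[0.31,0.28,-0.6],[0,0,0],0.1],[[0.3,0.28,-0.6],[0,0,0],0.1],[[0.3,0.28,-0.6],[0,0,0],0.1],[[0.3,0.28,-0.6],[0,0,0],0.1],[[0,0,-0.4],[0,0,0],0.1],[[0,0,-0.4],[0,0,0],0.1],[[0,0,-0.4],[0,0,0],0.1],[[0,0,0],[0,0,0],0.1]]'
```

```text
time: 19.88
tool_pos: [570.3, -343.9, 67.6]
tcp_rot: [-3.138, 0.001, 0.767]
contact_force: [-1.4, 0.7, -1.7]
grip_width: 50.4
finger_force: 0.0
```

```bash
python3 -m pendant '[[[0.05,0.02,-0.3],[0,0,0],0.1],[[0,0,-0.3],[0,0,0],0.1],[[0,0,-0.3],[0,0,0],0.1],[[0,0,-0.2],[0,0,0],0.1],[[0,0,-0.07],[0,0,0],0.1],[[0,0,0],[0,0,0],0.1],[[0,0,0],[0,0,0],0.1],[[0,0,0],[0,0,0],0.1],[[0,0,0],[0,0,0],-0.3],[[0,0,0],[0,0,0],-0.6]]'
python3 -m pendant '[[[0,0,0],[0,0,0],-1],[[0,0,0],[0,0,0],-1],[[0,0,0],[0,0,0],-1],[[0,0,0],[0,0,0],-1],[[0,0,0],[0,0,0],-1],[[0,0,0],[0,0,0],-1],[[0,0,0],[0,0,0],-1],[[0,0,0],[0,0,0],-1],[[0,0,0],[0,0,0],-1],[[0,0,0],[0,0,0],-1]]'
```

```text
time: 20.72
tool_pos: [573.5, -343.9, 35.4]
tcp_rot: [3.141, -0.0, 0.767]
contact_force: [0.3, 0.2, -0.0]
grip_width: 41.0
finger_force: 0.0
time: 21.55
tool_pos: [573.3, -343.7, 35.1]
tcp_rot: [3.142, 0.0, 0.767]
contact_force: [-1.5, 0.7, 4.0]
grip_width: 25.0
finger_force: 30.0
```

```bash
python3 -m pendant '[[[0,0,0.2],[0,0,0],-1],[[0,0,0.5],[0,0,0],-1],[[0,0,0.8],[0,0,0],-1],[[0,0,0.8],[0,0,0],-1],[[0,0,0.8],[0,0,0],-1],[[-0.03,0.3,0.8],[0,0,0],-1],[[-0.06,0.6,0.8],[0,0,0],-1],[[-0.06,0.8,0.4],[0,0,0],-1],[[-0.06,0.9,0.1],[0,0,0],-1],[[-0.06,0.9,0],[0,0,0],-1]]'
python3 -m pendant '[[[-0.06,0.9,0],[0,0,0],-1],[[-0.06,0.9,0],[0,0,0],-1],[[-0.06,0.9,0],[0,0,0],-1],[[-0.06,0.9,0],[0,0,0],-1],[[-0.06,0.9,0],[0,0,0],-1],[[-0.06,0.9,0],[0,0,0],-1],[[-0.06,0.9,0],[0,0,0],-1],[[-0.06,0.9,0],[0,0,0],-1],[[-0.06,0.7,0],[0,0,0],-1],[[-0.05,0.4,0],[0,0,0],-1]]'
```

```text
time: 22.38
tool_pos: [565.5, -238.3, 192.6]
tcp_rot: [3.139, -0.001, 0.766]
contact_force: [0.7, -0.2, -2.0]
grip_width: 25.2
finger_force: 30.0
time: 23.22
tool_pos: [547.1, 12.5, 191.0]
tcp_rot: [-3.141, -0.0, 0.769]
contact_force: [-0.1, -0.1, -1.4]
grip_width: 25.0
finger_force: 30.0
```

```bash
python3 -m pendant '[[[-0.01,0.6,0],[0,0,0],-1],[[-0.01,0.8,0],[0,0,0],-1],[[-0.01,0.8,0],[0,0,0],-1],[[-0.01,0.8,0],[0,0,0],-1],[[-0.01,0.8,0],[0,0,0],-1],[[-0.01,0.7,0],[0,0,0],-1],[[0,0.5,0],[0,0,0],-1],[[0,0.25,0],[0,0,0],-1],[[0,0,0],[0,0,0],-1],[[0,0,0],[0,0,0],-1]]'
python3 - <<'E'
from h import *
im=bot.capture("wrist");cv2.imwrite("pics/w8.png",im)
print(bot.get_obs()["tool_pos"],bot.get_obs()["contact_force"])
hsv=cv2.cvtColor(im,cv2.COLOR_BGR2HSV)
im2=bot.capture("scene");cv2.imwrite("pics/s8.png",im2)
c=np.zeros((384,800,3),np.uint8);c[:,:400]=im[:,56:456];c[:300,400:]=cv2.resize(im2[110:260,200:400],None,fx=2,fy=2,interpolation=cv2.INTER_CUBIC);cv2.imwrite("pics/c8.png",c)
E
```

```text
time: 24.05
tool_pos: [545.8, 167.2, 190.8]
tcp_rot: [3.141, 0.001, 0.767]
contact_force: [0.3, -0.5, -2.0]
grip_width: 24.9
finger_force: 30.0
[545.79040866 166.81487793 190.83417241] [ 0.7206583   0.03993494 -1.83734651]
```

View pics/c8.png

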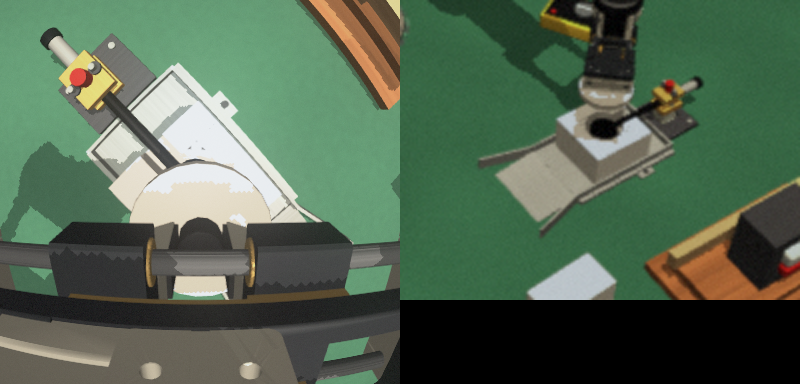

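The lid hangs level under the gripper, with its disc spanning columns 131–272 and its far edge at row 160 of the left part. The scene view shows the brick in the tray with the rod in the notch.

Run:
```python
from h import *
z=190.8-35.1+12
o=bot.get_obs()["tool_pos"];y=.767;a=np.array([np.cos(y),np.sin(y)])
e=ray("wrist",(201+56,160),z)[:2];b=ray("wrist",(201+56,296),z)[:2]
L,R=ray("wrist",(131+56,215),z)[:2],ray("wrist",(272+56,215),z)[:2]
print("far",e,"centre from far",e-44*a,"near",b,"mid",(e+b)/2,"LR",L,R,(L+R)/2,np.hypot(*(L-R)),"tcp",o)
```

```text
far [578.8867712  197.21050026] centre from far [547.20695417 166.67545166] near [514.59069112 135.20367751] mid [546.73873116 166.20708889] LR [526.40910212 204.66559571] [584.81547514 143.92500529] [555.61228863 174.2953005 ] 84.26579218704217 tcp [545.84268506 166.60553598 190.86412506]
```

```bash
python3 -m pendant '[[[-0.03,0.07,-0.2],[0,0,0],-1],[[-0.03,0.07,-0.3],[0,0,0],-1],[[0,0,-0.4],[0,0,0],-1],[[0,0,-0.4],[0,0,0],-1],[[0,0,-0.4],[0,0,0],-1],[[0,0,-0.3],[0,0,0],-1],[[0,0,-0.2],[0,0,0],-1],[[0,0,-0.1],[0,0,0],-1],[[0,0,0],[0,0,0],-1],[[0,0,0],[0,0,0],-1]]'
```

```text
time: 24.98
tool_pos: [544.1, 171.9, 122.2]
tcp_rot: [3.141, -0.0, 0.767]
contact_force: [0.3, 0.4, -1.1]
grip_width: 25.5
finger_force: 30.0
```

Next, down 13.5 mm slowly.

```bash
python3 -m pendant '[[[0,0,-0.1],[0,0,0],-1],[[0,0,-0.1],[0,0,0],-1],[[0,0,-0.1],[0,0,0],-1],[[0,0,-0.07],[0,0,0],-1],[[0,0,-0.05],[0,0,0],-1],[[0,0,-0.03],[0,0,0],-1],[[0,0,0],[0,0,0],-1],[[0,0,0],[0,0,0],-1],[[0,0,0],[0,0,0],-1],[[0,0,0],[0,0,0],-1]]'
```

```text
time: 25.82
tool_pos: [544.0, 172.0, 108.6]
tcp_rot: [3.141, -0.0, 0.767]
contact_force: [0.2, -0.4, -1.3]
grip_width: 25.5
finger_force: 30.0
```

```bash
python3 -m pendant '[[[0,0,-0.02],[0,0,0],-1],[[0,0,-0.02],[0,0,0],-1],[[0,0,0],[0,0,0],-1],[[0,0,0],[0,0,0],-1],[[0,0,0],[0,0,0],-1],[[0,0,0],[0,0,0],-1],[[0,0,0],[0,0,0],-1],[[0,0,0],[0,0,0],-1],[[0,0,0],[0,0,0],-1],[[0,0,0],[0,0,0],-1]]'
```

```text
time: 26.65
tool_pos: [543.9, 171.9, 107.3]
tcp_rot: [3.141, -0.0, 0.767]
contact_force: [0.1, -0.3, -1.8]
grip_width: 25.4
finger_force: 30.0
```

```bash
python3 -m pendant '[[[0,0,-0.02],[0,0,0],-1],[[0,0,-0.02],[0,0,0],-1],[[0,0,0],[0,0,0],-1],[[0,0,0],[0,0,0],-1],[[0,0,0],[0,0,0],-1],[[0,0,0],[0,0,0],-1],[[0,0,0],[0,0,0],-1],[[0,0,0],[0,0,0],-1],[[0,0,0],[0,0,0],-1],[[0,0,0],[0,0,0],-1]]'
```

```text
time: 27.48
tool_pos: [544.0, 171.9, 107.1]
tcp_rot: [3.141, -0.001, 0.767]
contact_force: [-2.1, -0.7, 6.8]
grip_width: 24.9
finger_force: 30.0
```

The lid is seated with about 7 N on it, so I'll open gradually.

```bash
python3 -m pendant '[[[0,0,0.01],[0,0,0],-1],[[0,0,0],[0,0,0],-0.46],[[0,0,0],[0,0,0],-0.43],[[0,0,0],[0,0,0],-0.4],[[0,0,0],[0,0,0],-0.35],[[0,0,0],[0,0,0],-0.2],[[0,0,0],[0,0,0],0],[[0,0,0],[0,0,0],0.1],[[0,0,0],[0,0,0],0.1],[[0,0,0],[0,0,0],0.1]]'
python3 -m pendant '[[[0,0,0.1],[0,0,0],0.1],[[0,0,0.2],[0,0,0],0.1],[[0,0,0.4],[0,0,0],0.1],[[0,0,0.6],[0,0,0],0.1],[[0,-0.3,0.8],[0,0,0],0.1],[[0,-0.6,0.8],[0,0,0],0.1],[[0,-0.8,0.6],[0,0,0],0.1],[[0,-0.8,0],[0,0,0],0.1],[[0,-0.5,0],[0,0,0],0.1],[[0,0,0],[0,0,0],0.1]]'
python3 - <<'E'
from h import *
im=bot.capture("wrist");cv2.imwrite("pics/w9.png",im);g=cv2.cvtColor(im,cv2.COLOR_BGR2GRAY)
print(bot.get_obs()["tool_pos"])
y,x=np.where(g[:220,120:400]>150)
n,l,s,c=cv2.connectedComponentsWithStats((g<80).astype(np.uint8))
for i in range(1,n):
    if s[i,4]>150 and s[i,1]<200:print(s[i],c[i],ray("wrist",c[i],100))
E
```

```text
time: 28.32
tool_pos: [543.9, 172.0, 106.3]
tcp_rot: [3.142, 0.0, 0.767]
contact_force: [0.3, -0.0, 0.0]
grip_width: 50.2
finger_force: 0.0
time: 29.15
tool_pos: [544.2, 79.4, 212.5]
tcp_rot: [3.14, -0.001, 0.764]
contact_force: [0.6, 0.1, 0.4]
grip_width: 50.6
finger_force: 0.0
[544.04264975  80.86881597 212.13416904]
[339   0  53  56 449] [365.88418708  26.73719376] [724.67732933 117.9834399  100.        ]
[380   0  28  26 242] [394.49586777  11.69008264] [760.30770076 110.24907034 100.        ]
[404   0  33  27 426] [420.87793427  11.91784038] [785.30920382  92.86837828 100.        ]
[ 81  22  20  25 168] [92.61309524 33.61904762] [551.9770378  301.58105937 100.        ]
[ 94  32  66  61 955] [126.98010471  64.00104712] [552.65462915 248.87705519 100.        ]
[163 112  32  28 335] [177.11940299 126.69850746] [541.94141139 173.09625106 100.        ]
[  0 129  11 102 617] [  4.08265802 181.32901135] [353.95749177 304.05081905 100.        ]
```

Run:
```python
from h import *
a=cv2.cvtColor(cv2.imread("pics/s8.png"),cv2.COLOR_BGR2GRAY).astype(np.float32)
im=bot.capture("scene");cv2.imwrite("pics/s9.png",im);b=cv2.cvtColor(im,cv2.COLOR_BGR2GRAY).astype(np.float32)
for (x0,x1,y0,y1) in((275,325,178,205),(300,330,175,203),(250,275,190,225)):
    print(cv2.phaseCorrelate(a[y0:y1,x0:x1].copy(),b[y0:y1,x0:x1].copy(),cv2.createHanningWindow((x1-x0,y1-y0),cv2.CV_32F)),np.abs(a-b)[y0:y1,x0:x1].mean())
# sides of brick seen by wrist: left/right edges along the rear-edge, top face
w=cv2.imread("pics/w9.png");hsv=cv2.cvtColor(w,cv2.COLOR_BGR2HSV)
m=((hsv[...,1]<25)&(hsv[...,2]>200)).astype(np.uint8);m[225:]=0
n,l,s,c=cv2.connectedComponentsWithStats(m)
for i in range(1,n):
    if s[i,4]>200:
        yy,xx=np.where(l==i);h=cv2.convexHull(np.c_[xx,yy].astype(np.int32));ap=cv2.approxPolyDP(h,4,True)[:,0]
        print(s[i],[(q.tolist(),ray("wrist",q,72)[:2].round(0).tolist()) for q in ap])
```

```text
((-0.1024645253983607, 0.5410640174325785), 1.0432680182986789) 12.7696295
((0.2086417388558086, 0.33769994927976477), 0.6926850785149469) 12.24881
((0.5005818225091687, -0.051250535140997755), 0.9993541749318441) 6.410286
[ 137   21  227  171 1998] [([363, 190], [619.0, 2.0]), ([137, 60], [558.0, 257.0]), ([175, 21], [611.0, 255.0]), ([184, 21], [617.0, 247.0]), ([221, 43], [623.0, 203.0])]
[  101    31   218   194 15268] [([313, 191], [582.0, 39.0]), ([274, 224], [530.0, 43.0]), ([256, 224], [518.0, 56.0]), ([147, 163], [488.0, 179.0]), ([114, 128], [490.0, 230.0]), ([101, 101], [501.0, 261.0]), ([126, 72], [541.0, 258.0]), ([176, 31], [604.0, 246.0]), ([318, 175], [596.0, 47.0])]
[ 484  102   28   92 1294] [([511, 193], [775.0, -164.0]), ([484, 138], [776.0, -68.0]), ([511, 102], [846.0, -69.0])]
```

```bash
python3 -m pendant '[[[-0.04,-0.16,0.02],[0,0,0.9],0.1],[[-0.04,-0.16,0.02],[0,0,0.9],0.1],[[-0.04,-0.16,0.02],[0,0,0.9],0.1],[[-0.04,-0.16,0.02],[0,0,0.9],0.1],[[-0.04,-0.16,0.02],[0,0,0.9],0.1],[[-0.04,-0.1,0.02],[0,0,0.9],0.1],[[0,-0.05,0],[0,0,0.85],0.1],[[0,0,0],[0,0,0],0.1],[[0,0,0],[0,0,0],0.1],[[0,0,0],[0,0,0],0.1]]'
python3 - <<'E'
from h import *
import pickle
p6=pickle.load(open("w6.pkl","rb"));a=cv2.imread("pics/w6.png")
p=bot.camera_params("wrist");b=bot.capture("wrist");cv2.imwrite("pics/w10.png",b);pickle.dump(p,open("w10.pkl","wb"))
print(bot.get_obs()["tool_pos"],bot.get_obs()["tcp_rot"])
for nm,im,q in(("before",a,p6),("after",b,p)):
    h=cv2.cvtColor(im,cv2.COLOR_BGR2HSV);g=cv2.cvtColor(im,cv2.COLOR_BGR2GRAY)
    k=((h[...,0]>55)&(h[...,0]<95)&(h[...,1]>70))
    for r in(80,110):
        c=np.where(~k[r,185:345])[0]+185;print(nm,r,"sides",ray("wrist",(c.min(),r),72,q)[:2].round(1),ray("wrist",(c.max(),r),72,q)[:2].round(1))
    d=np.diff(g[110:230].astype(float),axis=0)
    for col in(225,250,275,300):
        r=110+np.argmax(np.abs(d[:,col]));print(col,"rear?",r,ray("wrist",(col,r+.5),72,q)[:2].round(1),end=" ")
    print()
g=cv2.cvtColor(b,cv2.COLOR_BGR2GRAY);n,l,s,c=cv2.connectedComponentsWithStats((g<80).astype(np.uint8))
for i in range(1,n):
    if s[i,4]>100 and s[i,1]<150 and 200<c[i][0]<320:print("dark",s[i],c[i],ray("wrist",c[i],100,p))
E
```

```text
time: 30.08
tool_pos: [536.7, 54.2, 214.9]
tcp_rot: [-3.142, -0.0, 1.515]
contact_force: [-0.1, -0.7, -0.4]
grip_width: 50.8
finger_force: 0.0
[536.71401441  54.08245145 214.88846206] [-3.14155601e+00 -1.32059844e-04  1.51534594e+00]
before 80 sides [483.3 160.1] [603.  153.4]
before 110 sides [481.4 130.7] [601.6 124. ]
225 rear? 162 [508.9  77.2] 250 rear? 216 [529.9  20.5] 275 rear? 216 [555.3  19.1] 300 rear? 154 [582.3  81.1] 
after 80 sides [482.8 163.7] [603.1 157. ]
after 110 sides [477.  134.7] [601.7 127.6]
225 rear? 164 [508.3  79.1] 250 rear? 159 [532.8  82.5] 275 rear? 219 [554.5  19.9] 300 rear? 219 [580.2  18.3] 
dark [252   0  10  21 179] [256.50837989   9.30167598] [546.76295797 220.24599057 100.        ]
```

Run:
```python
from h import *
import pickle
for nm,pk in(("w6","w6.pkl"),("w10","w10.pkl")):
    q=pickle.load(open(pk,"rb"));g=cv2.GaussianBlur(cv2.cvtColor(cv2.imread(f"pics/{nm}.png"),cv2.COLOR_BGR2GRAY),(5,1),0).astype(float)
    print(nm)
    for col in(215,230,290,305):
        d=g[1:,col]-g[:-1,col];idx=[r for r in range(20,190) if abs(d[r])>12]
        print(col,[(r,int(d[r]),round(float(ray("wrist",(col,r+1),72,q)[1]),1)) for r in idx])
g=cv2.cvtColor(cv2.imread("pics/w10.png"),cv2.COLOR_BGR2GRAY)
q=pickle.load(open("w10.pkl","rb"))
for r in range(30,100,6):print(r,g[r,205:310:5])
```

```text
w6
215 [(142, -15, 96.9), (143, -51, 96.0), (149, 43, 90.1), (151, -35, 88.2), (158, 51, 81.3)]
230 [(30, -24, 206.2), (31, 29, 205.1), (41, -32, 194.7), (42, -24, 193.7), (43, -17, 192.7), (52, -16, 183.5), (57, 25, 178.5), (58, 24, 177.5), (59, 35, 176.5), (93, -21, 143.2), (94, 17, 142.2), (120, -36, 117.1), (121, -22, 116.2), (153, -13, 85.2), (164, 68, 74.4)]
290 [(37, -16, 196.0), (38, -37, 195.0), (40, 19, 192.9), (41, 24, 191.9), (49, -35, 183.7), (50, -20, 182.7), (74, 42, 158.7), (75, 23, 157.7), (83, -16, 149.9), (84, -23, 148.9), (86, 28, 147.0), (87, 20, 146.0), (153, -53, 82.0), (154, 43, 81.1)]
305 [(120, -16, 113.6), (121, -28, 112.6), (129, 14, 104.9), (134, -28, 100.0), (141, 20, 93.2), (150, -27, 84.3), (154, 17, 80.4), (155, 15, 79.4), (161, 21, 73.5)]
w10
215 [(124, -24, 118.0), (125, -24, 117.1), (158, 28, 85.1), (159, 27, 84.1), (163, 25, 80.2)]
230 [(103, -15, 137.1), (124, -40, 117.0), (125, -18, 116.0), (157, -13, 85.1), (158, 14, 84.1), (164, 66, 78.3)]
290 [(156, -50, 82.9), (157, 15, 82.0), (158, 31, 81.0)]
305 [(137, -25, 100.8), (144, 15, 94.0), (152, -
[... 442 characters left out ...]
 230 230 229 219  89  88  93  92  90 112 230 229 230 229
 229 229 229]
60 [229 226 229 230 230 230 230 220  92  94  98  97  97  96 229 230 229 230
 230 230 224]
66 [230 229 231 230 231 230 231 221  92  94  99 101 104 121 231 230 230 230
 231 230 230]
72 [230 230 230 230 231 230 231 229 121  85  95  98  78 230 230 230 230 229
 230 230 230]
78 [229 209 230 230 232 231 230 230 230 230 222 223 231 231 230 230 230 230
 230 229 230]
84 [230 230 230 230 230 230 230 230 230 231 231 232 230 232 230 230 231 231
 230 227 230]
90 [230 231 211 231 230 230 231 230 230 230 231 231 231 230 231 230 231 231
 229 231 231]
96 [230 230 230 174 230 231 231 231 231 231 231 232 231 231 231 232 231 231
 230 229 230]
```

The brick's rear edge is unchanged to within 0.5 mm, and the lid is seated at about (544,172) over the crucible at about (545,171). Handing in.

```bash
python3 -c "
from plant import bot
print(bot.close_job())"
```

```text
the job is handed in; nothing more can be done
None
```

I handed the job in at about 30 s with the brick in the tray, its crucible resting on the electrode, the lid on within about 3 mm of centre, and everything released; the hand-in gave no verdict, and contact after the lid went on is inferred from the brick not having shifted by more than about 0.5 mm.

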